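# Fit the missing magnetic shield to a photomultiplier on its pull-out tray

## Task

One of the two photomultiplier tubes on the detector tray has no magnetic shield. Draw the tray out from under the deck as far as it goes by its finger hole with the pull hook, and lay the hook back on top of the amplifier module where it was. Then take the loose sleeve that matches the shield on the neighbouring tube, slide it gently down over the bare tube until it sits on the socket, let go, and push the tray gently fully home; keep the gripper off the tray and its tubes until the shield is on, and leave the other things where they are.

Things in the scene. Friction and masses are not known exactly. Their poses are not given: they have to be found in the camera images.
- stand: Fixed black detector stand. Origin: centre of its underside, on the table; own -x is the front, where the tray comes out. Base plate x -120..130, y +-100 mm, 10 thick. Deck x -70..130, y +-100 mm, underside 140, top 150 mm high, on 12 mm posts at x -55 and 115, y +-93; light guides and a grey module on the deck reach 198 mm high. Sides open.
- tray (a joint): Travel of the aluminium tray in m: 0 = fully home, 0.15 = fully out against its stop. It slides along the stand's -x, level, with about 2.5 N of friction, and stays where it is left. It may start up to 30 mm out. All that it carries moves with it.
- tray_front: The tray's upright aluminium front panel, 5 thick (x), 155 wide (y), 46 mm high, axes as the stand's. Origin: centre of its lower edge, 12 mm above the table, at stand x -117.5 mm when the tray is at 0. A flat lug sticks out of its front (-x) face: 38 mm long, 44 wide, 4 thick, top 28 mm above the table, only the table under it.
- finger_hole (a point): Centre of the finger hole at the top face of the lug (28 mm above the table): a round upright through hole of 21 mm diameter, 21 mm in front of the panel's front face.
- tube: The bare photomultiplier, glass, upright, fixed on the tray 87.5 mm behind (+x of) tray_front's origin, 36 mm to the stand's -y. Origin: under its socket's centre, 18 mm above the table. Black socket 52 mm in diameter, 12 high; shoulder 31.5 mm in diameter up to 21 (bevelled to 24), then glass 29.5 mm in diameter; rounded top 84 mm above the origin (102 above the table).
- tube_seat (a point): On the tube's axis at the top face of its socket (30 mm above the table), where the shield's lower rim comes to rest.
- tube2: The neighbouring, identical tube on the tray, 72 mm from the bare one (stand +y), already wearing its shield, which is fixed to it, 38 mm in diameter, its top 115 mm above the table. Origin as for the bare tube.
- shield: The loose shield to fit: plain dull-grey metal sleeve, open at both ends, 38 mm outside, 34 mm inside diameter, 85 mm high, about 0.15 kg, standing upright on the table. Origin: centre of its lower rim; z along its axis, up.
- short_sleeve: Another dull-grey sleeve of the same diameters but only 45 mm high: not wanted. Origin: centre of its lower rim.
- narrow_sleeve: Another dull-grey sleeve, 85 mm high but only 27 mm outside and 23 mm inside diameter: not wanted. Origin: centre of its lower rim.
- module: Fixed amplifier module: flat aluminium box 110 (x) by 64 (y) by 40 mm high, two sockets sticking 14 mm out of its -x end. Origin: centre of its underside on the table.
- hook: The pull hook, loose, 0.11 kg, lying on the module. Black bar handle 100 (x) by 20 (y) by 24 mm (z); origin: centre of its underside. From its +x end a 6 mm steel rod at mid-height runs to x = 110 mm and turns straight down to 21 mm below the underside. It balances about 18 mm +x of the origin. Its x starts along the module's x within 0.1 rad, the tip hanging free beyond the module's +x end.
- hook_tip (a point): Point on the axis of the hook's down-turned end, 3 mm above its lowest point: hook frame x 110, z -18 mm.
- bottle: Small amber bottle, 38 mm in diameter, 85 mm high, upright. Origin: centre of its foot. Leave it.
- post: Steel post in a black holder on a round foot, 42 mm in diameter, 100 mm high. Origin: centre of its foot. Leave it.
- lens_tube: Short black lens cell, 33 mm in diameter, 32 mm high. Origin: centre of its foot. Leave it.
- magnet_base: Blue magnetic base, 55 by 50 by 45 mm, with a knob on its -x side. Origin: centre of its underside. Leave it.
- driver: Screwdriver lying on the table, 170 mm long. Origin: its middle, underside. Leave it.
- parts_tray: Grey divided parts tray, 130 by 90 by 30 mm. Origin: centre of its underside. Leave it.
Things that resemble listed ones, but are neither listed nor needed, are in the scene too. Leave any blue or yellow look-alike of the module alone.

How it is judged:
By the outcome, as a careful person would: the job done as asked, in the order asked, and still so for the second after the job is handed in, with the robot touching nothing.
It also fails if it takes over 72 s, if anything falls off the work surface, if the arm or the gripper's body presses on something with over 40 N, if the wrist force passes 120 N, or if a joint passes its speed limit or range.

## Robot

A 7-joint arm with a two-finger parallel gripper is mounted at the origin on the work surface. World frame = base frame: x ahead of the robot, y to its left, z up, the work surface at z = 0. Lengths are in m, angles in rad, forces in N, time in s.
With the tool pointing down it reaches from about 0.4 to 0.85 m from the base axis. Payload 4.5 kg.
Tool frame: the origin (TCP) lies on the centre line of the jaws, within the pads' length; the fingertips stand 8 mm ahead of it and the grasp point (between the pads) lies 11 mm behind it; z points along the fingers, x is the direction in which the jaws open and shut, and the axes are right-handed (so a half turn about z gives the same grasp; the last joint's range is limited). The gripper opens to 88 mm and grips with 3 to 60 N. Pads are 18 mm wide; open, the fingers measure 123 mm over their backs; the gripper's body (75 mm by 187 mm) begins 45 mm behind the grasp point.
Start: joints at [0.034, 0.689, -0.195, 1.565, 0.157, 0.902, -0.215], TCP at [0.625, 0, 0.247] pointing down, gripper open.
Joint ranges: [-3.01, 3.01], [-0.46, 2.08], [-1.47, 1.51], [0.13, 2.56], [-1, 4.14], [0.04, 2.09], [-2.66, 2.66]. Speed limits (rad/s): [2.57, 2.57, 3.14, 3.14, 3.14, 3.14, 3.14].

## Interface

Orientations are given as a unit quaternion [x, y, z, w].
In Python, from plant import r gives the robot as it stands.
- The arm moves only by the shell command python3 -m pendant 'ROWS' [FORCE]. ROWS is JSON, a list of rows, each a list of 3 entries, a list of its own where there are three numbers: the turn, a rotation vector about the tool's x, y, z in rad, then the shift along the tool's x, y, z in m, then the opening, from 0 (shut) to 1 (fully open). In form: [[[wx, wy, wz], [tx, ty, tz], claw], ...]. A call has 1 to 10 rows; each row is the pose to reach, as a shift and turn from the pose commanded when the call began, along the tool's axes at that moment; what a row does not reach only later rows make up. A row lasts 1/10 s, in which the tool goes at most 50 mm and 8.59 degrees, less where a joint would pass 70% of its speed; a pose out of reach is approached as far as the arm can. A call with a gripper value outside its range is refused whole. The fingers move at their own pace and stop on an object; FORCE is the grip in N (left out, the last holds). Time passes only in rows, so rows that repeat a pose let the fingers close. It gives the time, the measured TCP pose, the force and the opening at its end, in the units of the state.
- r.get_state(): the state, without advancing time (a new reading comes with each control period).
- r.snapshot(name): name is "scene" or "side" or "wrist"; returns a dict with "image" (480x640x3 uint8, red, green, blue), "mtx" (3x3 intrinsics, pixels), "R" (3x3) and "t" (3): a world point X has camera coordinates R X + t; the wrist camera has in their place "T_tool_cam" (4x4, takes a point from camera to tool coordinates, whose origin is the TCP and whose axes are the tool frame's). Camera axes: x right, y down, z forward; pixel columns grow to the right and rows downward; lengths in m; the calibration is good to about 2 mm. The wrist camera is an equidistant fisheye: a pixel r from the principal point sees the ray r / f radians off the axis. A picture is of the moment at which its call begins: read the wrist's pose just before it. There is no depth.
- r.finish_job(): hands the job in, once; it reports no verdict.
The state is a dict: "clock": time; "q": joint angles; "qd": joint speeds; "joint_torque": joint torques, N m; "tool_pos": TCP position; "eef_rot": TCP orientation; "contact_force": force on the tool from outside, world axes, zero at the start; "moment": the same for the moment, N m; "opening": opening from 0.0 (shut) to 1.0 (fully open).
Only numpy, scipy, OpenCV 4.12 (cv2) and the standard library are available. Lean on these libraries where they do the work, as an engineer would, in place of code of your own. Each camera call takes 0.05 s, during which the arm holds its last target. There are 200 camera calls.

## Working session

There is one attempt and no reset: what is moved stays moved. The work goes in short steps, Python scripts to look and compute and a shell command to move; the robot and the scene stay as the last step left them, time stands still between calls to the robot, and variables do not carry over. Pictures are saved under pics/ and viewed, about 8 in all and at most 12, crops included, and the job is handed in when it is done.

```bash
ls; mkdir -p pics; python3 - <<'E'
from plant import r
import cv2,pickle
s=r.get_state();print(s)
d={}
for n in("scene","side"):
    c=r.snapshot(n);d[n]=c;cv2.imwrite(f"pics/{n}0.png",c["image"][:,:,::-1])
    print(n,c["mtx"],c["R"],c["t"])
s=r.get_state();c=r.snapshot("wrist");c["state"]=s;d["wrist"]=c;cv2.imwrite("pics/wrist0.png",c["image"][:,:,::-1]);print(c["mtx"],c["T_tool_cam"])
pickle.dump(d,open("s0.pkl","wb"))
E
```

```text
pics
{'clock': 0.0, 'q': array([ 0.03379426,  0.69000362, -0.19449338,  1.56636039,  0.15731548,
        0.90250555, -0.21509968]), 'qd': array([ 2.43110471e-03,  9.85217072e-05,  5.99923151e-04,  7.29114151e-04,
       -1.74021075e-03, -4.68614778e-05, -2.18922244e-04]), 'joint_torque': array([ 3.38560185e-04, -5.27571630e+01, -1.26686912e+00, -1.53434461e+01,
       -5.26333472e-02,  6.56995355e-03,  1.65937727e-04]), 'tool_pos': array([ 6.24368310e-01, -6.12665585e-05,  2.45892894e-01]), 'eef_rot': array([ 9.99999555e-01,  4.30865325e-05, -9.38864548e-04,  8.07993105e-05]), 'contact_force': array([ 0.31090086, -0.14571613,  0.24029949]), 'moment': array([ 0.00525923, -0.07416098, -0.05826681]), 'opening': 0.9981274412748999}
scene [[464.31264863   0.         315.25753821]
 [  0.         464.31264863 234.29193406]
 [  0.           0.           1.        ]] [[ 7.68083838e-01  6.40349106e-01 -4.90500766e-04]
 [ 3.96502816e-01 -4.76197096e-01 -7.84870590e-01]
 [-5.02824756e-01  6.02651930e-01 -6.19659517e-01]] [-0.37203543 -0.22620198  1.50602303]
side [[562.68004294   0.         332.70457328]
 [  0.         562.68004294 242.07592   ]
 [  0.           0.           1.        ]] [[ 0.90436088 -0.42661464 -0.01146044]
 [-0.33090209 -0.68399977 -0.65011393]
 [ 0.26950918  0.59172989 -0.75975031]] [-0.53422707  0.18326106  1.51000586]
[[371.64829954   0.         317.29738226]
 [  0.         371.64829954 237.9043832 ]
 [  0.           0.           1.        ]] [[ 9.99999629e-01  2.51250642e-04  8.23353247e-04 -8.76409074e-04]
 [-4.66144001e-04  9.62141421e-01  2.72550304e-01 -6.88743930e-02]
 [-7.23703824e-04 -2.72550587e-01  9.62141182e-01 -1.38063444e-01]
 [ 0.00000000e+00  0.00000000e+00  0.00000000e+00  1.00000000e+00]]
```

View pics/scene0.png

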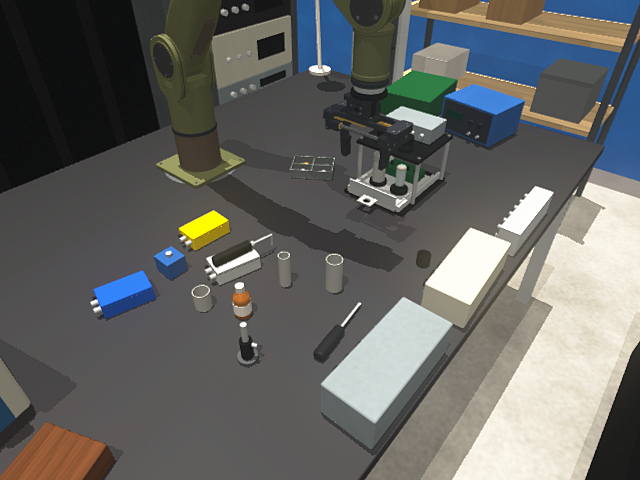

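View pics/side0.png

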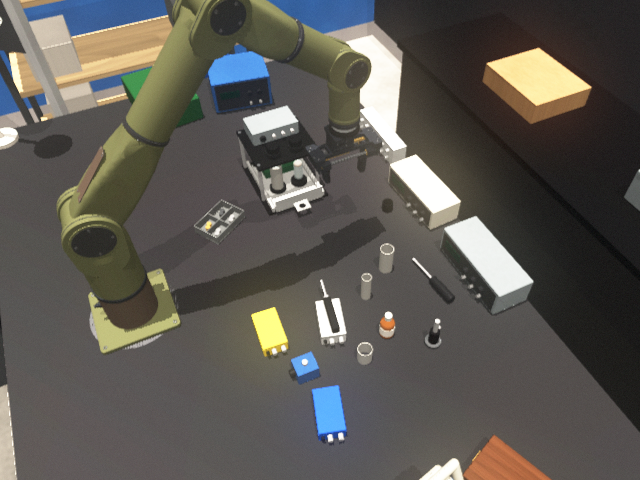

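The two views agree on which thing is which:
- **Sleeves, scene view:** tall wide at (334,273), tall narrow at (285,269), short at (202,298). The tall wide one matches the fitted shield.
- **Module:** the aluminium one, with the black hook on it, is at (234,262). The blue and yellow boxes are look-alikes.

I'll confirm with enlarged crops.

```bash
cat > h.py <<'E'
import numpy as np,cv2
from scipy.spatial.transform import Rotation as Ro
def ray(c,uv):
    k=np.linalg.inv(c["mtx"])@[uv[0],uv[1],1]
    if "R" in c: return -c["R"].T@c["t"],c["R"].T@(k/np.linalg.norm(k))
    rr=np.hypot(k[0],k[1]); d=np.array([k[0]/rr*np.sin(rr),k[1]/rr*np.sin(rr),np.cos(rr)]) if rr>0 else np.array([0,0,1.])
    T=c["T_tool_cam"];Rw=Ro.from_quat(c["state"]["eef_rot"]).as_matrix()
    return c["state"]["tool_pos"]+Rw@T[:3,3],Rw@T[:3,:3]@d
def plane(c,uv,z):
    o,d=ray(c,uv);return o+d*(z-o[2])/d[2]
def tri(*p):
    A=0;b=0;L=[]
    for c,uv in p:
        o,d=ray(c,uv);P=np.eye(3)-np.outer(d,d);A=A+P;b=b+P@o;L.append((P,o))
    x=np.linalg.solve(A,b);return x,[float(np.linalg.norm(P@(x-o))) for P,o in L]
def proj(c,X):
    if "R" in c:
        p=c["R"]@X+c["t"];q=c["mtx"]@(p/p[2]);return q[:2]
    T=c["T_tool_cam"];Rw=Ro.from_quat(c["state"]["eef_rot"]).as_matrix()
    p=T[:3,:3].T@(Rw.T@(np.asarray(X)-c["state"]["tool_pos"])-T[:3,3])
    n=np.hypot(p[0],p[1]);th=np.arctan2(n,p[2]);f=c["mtx"][0,0]
    return np.array([c["mtx"][0,2]+f*th*p[0]/n,c["mtx"][1,2]+f*th*p[1]/n])
def crop(im,u,v,w,h,k):
    return cv2.resize(im[v:v+h,u:u+w,::-1],None,fx=k,fy=k,interpolation=cv2.INTER_CUBIC)
def wrist(r):
    s=r.get_state();c=r.snapshot("wrist");c["state"]=s;return c
E
python3 - <<'E'
import pickle;from h import *
d=pickle.load(open("s0.pkl","rb"));S=d["scene"]["image"];D=d["side"]["image"]
o=np.vstack([np.hstack([crop(S,195,210,100,75,4),crop(S,340,140,100,75,4)]),np.hstack([crop(D,300,270,100,75,4),crop(D,240,150,100,75,4)])])
cv2.imwrite("pics/c1.png",o)
sc,sd=d["scene"],d["side"]
for n,a,b in [("shield top",(334.5,258),(387,248.5)),("narrow top",(285,254),(366.5,277)),("short top",(202,289),(365,346))]:
    print(n,tri((sc,a),(sd,b)))
E
```

```text
shield top (array([ 0.67635586, -0.16583839,  0.08705893]), [0.0011828470671758672, 0.0011828470671760916])
narrow top (array([ 0.58282175, -0.22458924,  0.08469378]), [0.0023341210103223968, 0.002334121010322363])
short top (array([ 0.49470956, -0.38994884,  0.04957499]), [0.0001204029700363042, 0.0001204029700363398])
```

View pics/c1.png

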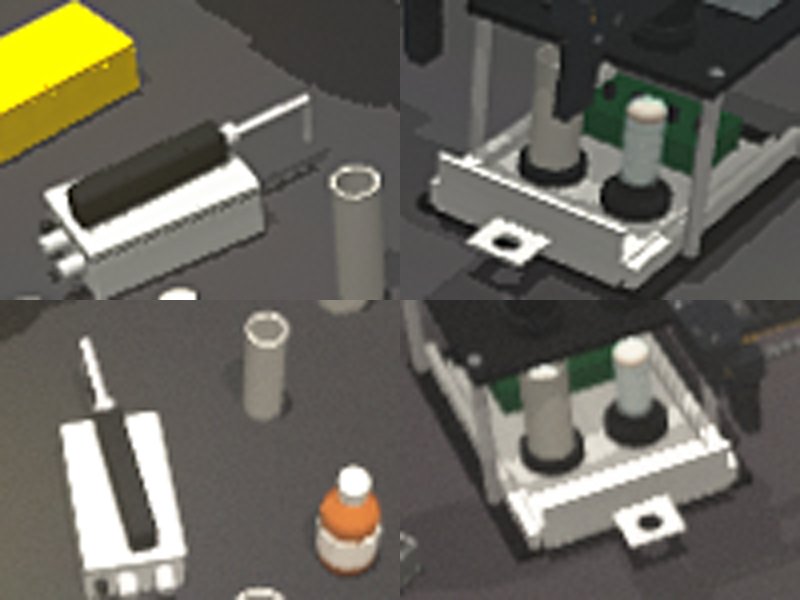

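View pics/wrist0.png

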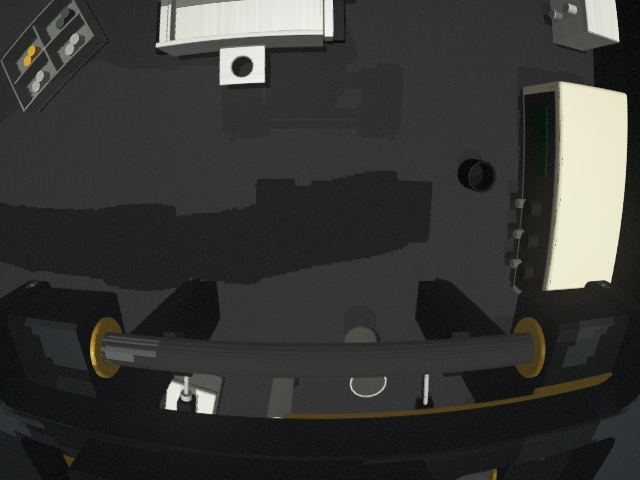

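The crops confirm it: the hook lies on the aluminium module, the matching sleeve is the tall wide one, and the bare glass tube is the one on the stand's -y side. Next, positions.

```bash
python3 - <<'E'
import pickle;from h import *
np.set_printoptions(precision=4,suppress=True)
d=pickle.load(open("s0.pkl","rb"));S,D,W=d["scene"],d["side"],d["wrist"]
a=lambda x,y:(x/4+195,y/4+210)
b=lambda x,y:((x-400)/4+340,y/4+140)
c=lambda x,y:(x/4+300,(y-300)/4+270)
e=lambda x,y:((x-400)/4+240,(y-300)/4+150)
print("hole tri",tri((S,b(508,242)),(D,e(651,521)),(W,(242.5,66.5))), plane(W,(242.5,66.5),.028))
print("panelL",tri((S,b(440,152)),(D,e(512,497))),"R",tri((S,b(630,238)),(D,e(735,450))))
for n,p in (("lugs",[(220,49),(265,46),(266,82),(221,86)]),): print([plane(W,q,.028)[:2] for q in p])
print("tube top",tri((S,b(648,105)),(D,e(631,350))),"t2",tri((S,b(549,52)),(D,e(544,372))))
print("rod end",tri((S,a(309,97)),(D,c(84,342))),plane(S,a(309,97),.055),plane(D,c(84,342),.055))
print("rod start",plane(S,a(232,130),.055),plane(D,c(107,405),.055))
print("rod tip",plane(S,a(308,140),.019))
print("handle end near",plane(S,a(82,205),.064),plane(D,c(145,540),.064),"far",plane(S,a(215,135),.064),plane(D,c(108,412),.064))
print("module corners",[plane(S,a(*q),.04)[:2] for q in [(45,190),(92,248),(263,183)]],[plane(D,c(*q),.04)[:2] for q in [(62,427),(160,412),(185,555),(82,572)]])
E
```

```text
hole tri (array([0.5543, 0.1382, 0.0281]), [0.0018962455109107392, 0.0007455861428285111, 0.0021491808673612094]) [0.5522 0.1378 0.028 ]
panelL (array([0.4626, 0.1878, 0.0446]), [0.0030378246745405217, 0.0030378246745405403]) R (array([0.6364, 0.1608, 0.0522]), [0.0028229507388196824, 0.0028229507388195787])
[array([0.5296, 0.1573]), array([0.5738, 0.1573]), array([0.575 , 0.1212]), array([0.531 , 0.1196])]
tube top (array([0.5904, 0.2504, 0.0991]), [0.0014318731683748555, 0.001431873168374772]) t2 (array([0.5143, 0.2362, 0.1193]), [0.002473868793708549, 0.0024738687937086432])
rod end (array([ 0.4804, -0.161 ,  0.0508]), [0.0014849617156245895, 0.001484961715624596]) [ 0.4837 -0.1627  0.055 ] [ 0.4788 -0.1657  0.055 ]
rod start [ 0.4705 -0.2149  0.055 ] [ 0.4711 -0.2186  0.055 ]
rod tip [ 0.4799 -0.1627  0.019 ]
handle end near [ 0.4623 -0.3223  0.064 ] [ 0.4472 -0.3265  0.064 ] far [ 0.4747 -0.2318  0.064 ] [ 0.4669 -0.2297  0.064 ]
module corners [array([ 0.4123, -0.3117]), array([ 0.4714, -0.327 ]), array([ 0.5058, -0.2257])] [array([ 0.4414, -0.212 ]), array([ 0.5044, -0.2291]), array([ 0.4713, -0.3337]), array([ 0.4081, -0.317 ])]
```

Stand x runs roughly along world +y, and the hook points at about 75–80°. I'll move over the hook for a close look.

```bash
python3 -m pendant '[[[0,0,0],[-0.157,0.3,0.04],0.55],[[0,0,0],[-0.157,0.3,0.04],0.55],[[0,0,0],[-0.157,0.3,0.04],0.55],[[0,0,0],[-0.157,0.3,0.04],0.55],[[0,0,0],[-0.157,0.3,0.04],0.55],[[0,0,0],[-0.157,0.3,0.04],0.55],[[0,0,0],[-0.157,0.3,0.04],0.55],[[0,0,0],[-0.157,0.3,0.04],0.55],[[0,0,0],[-0.157,0.3,0.04],0.55],[[0,0,0],[-0.157,0.3,0.04],0.55]]'
python3 - <<'E'
from plant import r;from h import *;import pickle
c=wrist(r);pickle.dump(c,open("w1.pkl","wb"));print(c["state"]["tool_pos"])
cv2.imwrite("pics/w1.png",cv2.resize(c["image"][:400,:,::-1],(800,500)))
E
```

```text
clock: 1.15
tool_pos: [0.4691, -0.2984, 0.2068]
eef_rot: [1.0, 0.001, 0.0, -0.001]
contact_force: [0.3, 0.2, -0.7]
opening: 0.551
[ 0.46908239 -0.29837187  0.20678681]
```

View pics/w1.png

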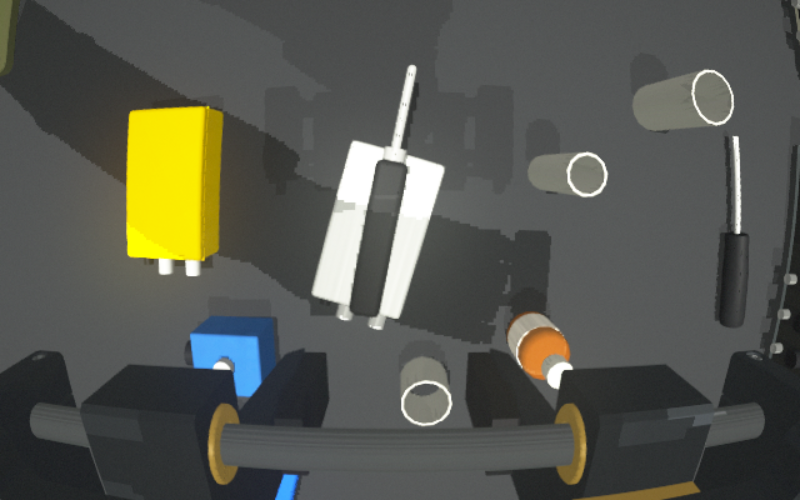

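The view shows the hook handle from (367,313) to (393,162), with its rod end at (412,67). The shield rim is at (713,98).

```bash
python3 - <<'E'
from h import *;import pickle
np.set_printoptions(precision=4,suppress=True)
c=pickle.load(open("w1.pkl","rb"));k=.8
P=lambda u,v,z:plane(c,(u*k,v*k),z)[:2]
far=P(393,161,.064);near=P(367,314,.064);end=P(412,67,.055);st=P(396,150,.055)
print(far,near,end,st,np.linalg.norm(far-near))
for a,b in((near,far),(near,end),(st,end)):print(np.degrees(np.arctan2(*(b-a)[::-1])))
print("mod",[P(u,v,.04) for u,v in((351,141),(444,166),(400,319),(313,295))])
print("shield",P(713,98,.085),"narrow",P(587,174,.085))
t=(end-near)/np.linalg.norm(end-near);print("origin",(far+near)/2,"tip",end-t*.003,"grasp",(far+near)/2+t*.018)
E
```

```text
[ 0.4662 -0.2244] [ 0.4498 -0.3199] [ 0.4777 -0.1644] [ 0.468  -0.2174] 0.09689624217723478
80.24914875532899
79.84033946373577
79.63973856196499
mod [array([ 0.4389, -0.2106]), array([ 0.4992, -0.2269]), array([ 0.471 , -0.3312]), array([ 0.4111, -0.3141])]
shield [ 0.6739 -0.1678] narrow [ 0.5798 -0.2277]
origin [ 0.458  -0.2722] tip [ 0.4771 -0.1674] grasp [ 0.4612 -0.2544]
```

```bash
python3 -m pendant '[[[0,0,0.176],[-0.007,-0.045,0.05],0.55],[[0,0,0.176],[-0.007,-0.045,0.09],0.55],[[0,0,0.176],[-0.007,-0.045,0.12],0.55],[[0,0,0.176],[-0.007,-0.045,0.14],0.55],[[0,0,0.176],[-0.007,-0.045,0.15],0.55],[[0,0,0.176],[-0.007,-0.045,0.155],0.55],[[0,0,0.176],[-0.007,-0.045,0.155],0.55],[[0,0,0.176],[-0.007,-0.045,0.155],0.55]]' 40
python3 -m pendant '[[[0,0,0],[0,0,0],0.1],[[0,0,0],[0,0,0],0.1],[[0,0,0],[0,0,0],0.1],[[0,0,0],[0,0,0],0.1],[[0,0,0],[0,0,0],0.1],[[0,0,0],[0,0,0],0.1]]' 40
```

```text
clock: 2.0
tool_pos: [0.4618, -0.2552, 0.0527]
eef_rot: [0.996, -0.088, 0.001, 0.0]
contact_force: [-0.3, -1.1, -0.5]
opening: 0.548
clock: 2.6
tool_pos: [0.4611, -0.2551, 0.052]
eef_rot: [0.996, -0.088, 0.0, 0.0]
contact_force: [-1.9, 0.0, 4.9]
opening: 0.224
```

Opening is 0.224, or 19.7 mm, so the handle is held. Now lift the hook and carry it to hover over the hole, yaw 90°.

```bash
python3 -m pendant '[[[0,0,0],[0,0,-0.02],0.1],[[0,0,0],[0,0,-0.05],0.1],[[0,0,-0.176],[0.038,-0.3135,-0.06],0.1],[[0,0,-0.176],[0.038,-0.3135,-0.06],0.1],[[0,0,-0.176],[0.038,-0.3135,-0.06],0.1],[[0,0,-0.176],[0.038,-0.3135,-0.06],0.1],[[0,0,-0.176],[0.038,-0.3135,-0.06],0.1],[[0,0,-0.176],[0.038,-0.3135,-0.06],0.1],[[0,0,-0.176],[0.038,-0.3135,-0.06],0.1],[[0,0,-0.176],[0.038,-0.3135,-0.06],0.1]]'
python3 -m pendant '[[[0,0,0],[0,0,0],0.1],[[0,0,0],[0,0,0],0.1],[[0,0,0],[0,0,0],0.1]]'
python3 - <<'E'
from plant import r;from h import *;import pickle
c=wrist(r);s=r.snapshot("scene");d=r.snapshot("side");pickle.dump((c,s,d),open("w2.pkl","wb"));print(c["state"]["tool_pos"],c["state"]["eef_rot"],c["state"]["opening"])
cv2.imwrite("pics/w2.png",np.hstack([crop(c["image"],220,0,200,300,2),crop(d["image"],230,130,200,300,2)]))
E
```

```text
clock: 3.6
tool_pos: [0.5539, 0.0513, 0.1116]
eef_rot: [1.0, 0.003, 0.001, -0.001]
contact_force: [0.2, -1.8, -1.4]
opening: 0.226
clock: 3.9
tool_pos: [0.5528, 0.0444, 0.1116]
eef_rot: [1.0, -0.002, -0.0, 0.001]
contact_force: [-0.5, 0.7, -0.5]
opening: 0.223
[0.55280014 0.04438242 0.11159415] [ 9.99998142e-01 -1.71766867e-03 -4.59667111e-04  7.44352997e-04] 0.2226801093189949
```

View pics/w2.png

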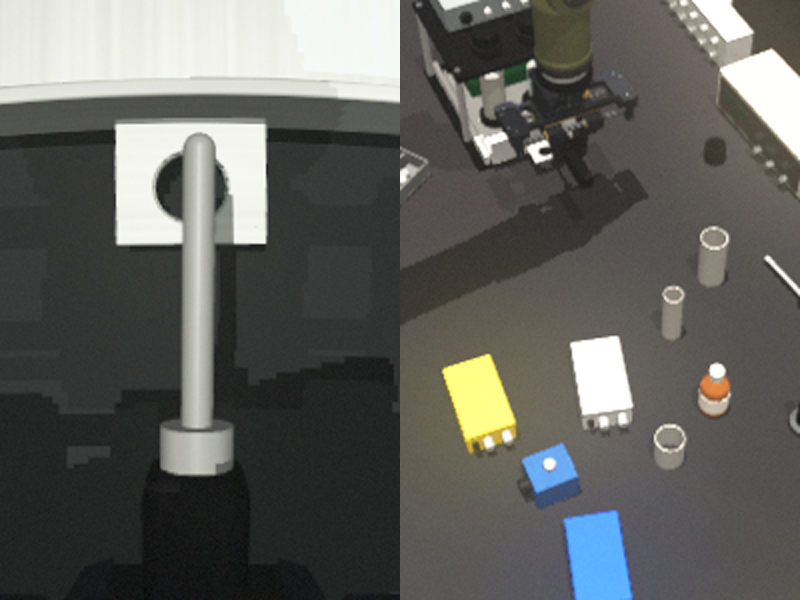

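The hook is held straight and the lug is square to it. The hole is at crop (191,186) and the rod's bend at (200,135).

```bash
python3 - <<'E'
from h import *;import pickle
np.set_printoptions(precision=4,suppress=True)
c,s,d=pickle.load(open("w2.pkl","rb"))
P=lambda u,v,z:plane(c,(u/2+220,v/2),z)[:2]
print("hole",P(191,186,.028),"lug",[P(*q,.028) for q in((116,122),(267,122),(267,244),(116,244))])
print("rod far end",P(200,133,.1115),"rod start",P(197,428,.1145),"handle w",P(160,450,.1115),P(234,450,.1115))
print("panel top edge", P(0,92,.058),P(200,79,.058),P(399,92,.058))
E
```

```text
hole [0.5513 0.1385] lug [array([0.5293, 0.1585]), array([0.5736, 0.1583]), array([0.5736, 0.1212]), array([0.5291, 0.1214])]
rod far end [0.5533 0.1391] rod start [0.5526 0.0842] handle w [0.5455 0.0793] [0.5597 0.0792]
panel top edge [0.5019 0.1626] [0.5538 0.1637] [0.6056 0.1625]
```

```bash
python3 -m pendant '[[[0,0,0],[-0.001,-0.001,0.02],0.1],[[0,0,0],[-0.001,-0.001,0.04],0.1],[[0,0,0],[-0.001,-0.001,0.05],0.1],[[0,0,0],[-0.001,-0.001,0.06],0.1],[[0,0,0],[-0.001,-0.001,0.066],0.1],[[0,0,0],[-0.001,-0.001,0.066],0.1],[[0,0,0],[-0.001,-0.001,0.066],0.1]]'
python3 -m pendant '[[[0,0,0],[0,0.005,0],0.1],[[0,0,0],[0,0.01,0],0.1],[[0,0,0],[0,0.02,0],0.1],[[0,0,0],[0,0.03,0],0.1],[[0,0,0],[0,0.03,0],0.1]]'
python3 - <<'E'
from plant import r;from h import *
c=wrist(r);print(c["state"]["tool_pos"])
cv2.imwrite("pics/w3.png",crop(c["image"],220,0,200,200,2))
E
```

```text
clock: 4.75
tool_pos: [0.5526, 0.048, 0.046]
eef_rot: [1.0, -0.0, 0.0, -0.0]
contact_force: [-0.2, -0.7, -0.7]
opening: 0.224
clock: 5.25
tool_pos: [0.5522, 0.0147, 0.0458]
eef_rot: [1.0, -0.002, -0.0, 0.001]
contact_force: [-0.6, 0.5, -0.3]
opening: 0.224
[0.55215852 0.0146536  0.04584548]
```

View pics/w3.png

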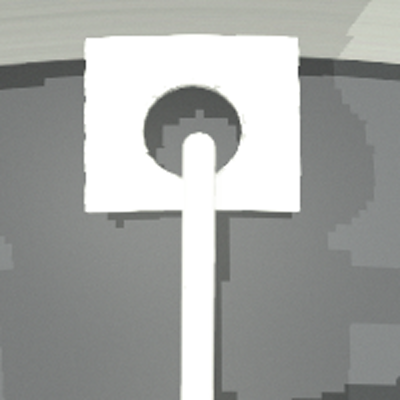

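The tip is in the hole and the tray is following. I'll keep pulling.

```bash
python3 -m pendant '[[[0,0,0],[0,0.015,0],0.1],[[0,0,0],[0,0.03,0],0.1],[[0,0,0],[0,0.045,0],0.1],[[0,0,0],[0,0.06,0],0.1],[[0,0,0],[0,0.07,0],0.1],[[0,0,0],[0,0.08,0],0.1],[[0,0,0],[0,0.08,0],0.1]]'
python3 -m pendant '[[[0,0,0],[0,0.005,0],0.1],[[0,0,0],[0,0.01,0],0.1],[[0,0,0],[0,0.015,0],0.1],[[0,0,0],[0,0.015,0],0.1]]'
python3 -m pendant '[[[0,0,0],[0,0.004,0],0.1],[[0,0,0],[0,0.008,0],0.1],[[0,0,0],[0,0.01,0],0.1],[[0,0,0],[0,0.01,0],0.1]]'
```

```text
clock: 6.0
tool_pos: [0.552, -0.065, 0.0457]
eef_rot: [1.0, -0.002, -0.0, 0.001]
contact_force: [-1.2, -0.0, -0.5]
opening: 0.224
clock: 6.4
tool_pos: [0.5522, -0.0779, 0.0457]
eef_rot: [1.0, -0.0, -0.0, 0.0]
contact_force: [-0.2, 1.4, -1.2]
opening: 0.226
clock: 6.8
tool_pos: [0.5522, -0.0878, 0.0457]
eef_rot: [1.0, -0.0, -0.0, 0.0]
contact_force: [0.1, 1.5, -1.5]
opening: 0.227
```

```bash
python3 -m pendant '[[[0,0,0],[0,0.004,0],0.1],[[0,0,0],[0,0.008,0],0.1],[[0,0,0],[0,0.008,0],0.1]]'
python3 -m pendant '[[[0,0,0],[0,0.004,0],0.1],[[0,0,0],[0,0.008,0],0.1],[[0,0,0],[0,0.008,0],0.1]]'
python3 - <<'E'
from plant import r;from h import *;import pickle
c=wrist(r);d=r.snapshot("side");pickle.dump((c,d),open("w4.pkl","wb"));print(c["state"]["tool_pos"],c["state"]["contact_force"],c["state"]["moment"])
cv2.imwrite("pics/w4.png",np.hstack([crop(c["image"],220,0,200,300,2),crop(d["image"],220,100,200,300,2)]))
E
```

```text
clock: 7.1
tool_pos: [0.5523, -0.0962, 0.0458]
eef_rot: [1.0, -0.001, 0.0, 0.0]
contact_force: [0.4, 0.8, -1.0]
opening: 0.223
clock: 7.4
tool_pos: [0.5523, -0.1042, 0.0458]
eef_rot: [1.0, -0.001, 0.0, 0.0]
contact_force: [-0.6, 0.7, -0.8]
opening: 0.222
[ 0.55226405 -0.10416465  0.04575484] [-0.59340536  0.65194624 -0.78478204] [0.18960705 0.00214734 0.00642415]
```

View pics/w4.png

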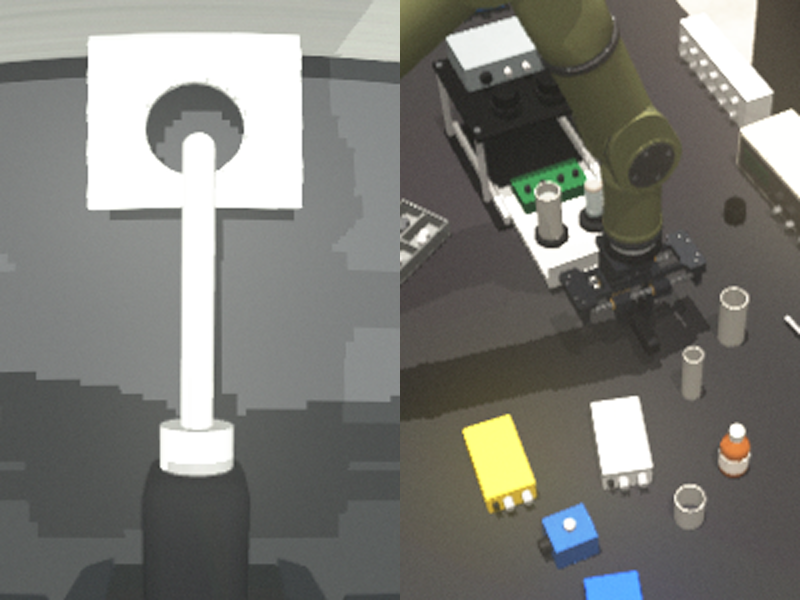

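```bash
python3 -m pendant '[[[0,0,0],[0,0.004,0],0.1],[[0,0,0],[0,0.007,0],0.1],[[0,0,0],[0,0.007,0],0.1]]'
python3 -m pendant '[[[0,0,0],[0,0.003,0],0.1],[[0,0,0],[0,0.005,0],0.1],[[0,0,0],[0,0.005,0],0.1],[[0,0,0],[0,0.005,0],0.1]]'
```

```text
clock: 7.8
tool_pos: [0.5526, -0.1049, 0.0453]
eef_rot: [1.0, 0.002, 0.0, -0.003]
contact_force: [1.1, 10.0, -3.7]
opening: 0.225
clock: 8.2
tool_pos: [0.5529, -0.1054, 0.045]
eef_rot: [1.0, 0.004, 0.0, -0.006]
contact_force: [-0.2, 17.8, -5.0]
opening: 0.22
```

Force rises to 18 N with no further motion, so the tray is at its stop. Unload, centre the tip in the hole and lift out.

```bash
python3 -m pendant '[[[0,0,0],[0,-0.008,0],0.1],[[0,0,0],[0,-0.014,0],0.1],[[0,0,0],[0,-0.018,0],0.1],[[0,0,0],[0,-0.018,0],0.1],[[0,0,0],[0,-0.018,0],0.1]]'
python3 - <<'E'
from plant import r;from h import *
c=wrist(r);print(c["state"]["tool_pos"],c["state"]["contact_force"])
im=c["image"][:200,220:420];g=im.min(2)
T=(g>200).astype(np.uint8);print("lug bbox rows/cols in row40:",np.where(T[30])[0][[0,-1]]+220, "front row col 280:",np.where(T[:,50])[0][-1] if T[:,50].any() else None)
print(plane(c,(270,np.where(T[:,50])[0][-1]),.028))
E
```

```text
clock: 8.7
tool_pos: [0.5524, -0.098, 0.0459]
eef_rot: [1.0, -0.0, 0.0, 0.001]
contact_force: [0.0, -0.5, -0.6]
opening: 0.228
[ 0.55236206 -0.09798914  0.04585884] [ 0.010231   -0.49416836 -0.61631135]Traceback (most recent call last):
  File "<stdin>", line 4, in <module>
IndexError: index 0 is out of bounds for axis 0 with size 0
```

```bash
python3 -m pendant '[[[0,0,0],[0,0,-0.02],0.1],[[0,0,0],[0,0,-0.05],0.1],[[0,0,0],[0,0,-0.08],0.1],[[0,0,0.176],[-0.0915,0.157,-0.08],0.1],[[0,0,0.176],[-0.0915,0.157,-0.08],0.1],[[0,0,0.176],[-0.0915,0.157,-0.08],0.1],[[0,0,0.176],[-0.0915,0.157,-0.08],0.1],[[0,0,0.176],[-0.0915,0.157,-0.08],0.1],[[0,0,0.176],[-0.0915,0.157,-0.08],0.1],[[0,0,0.176],[-0.0915,0.157,-0.05],0.1]]'
python3 -m pendant '[[[0,0,0],[0,0,0],0.1],[[0,0,0],[0,0,0],0.1],[[0,0,0],[0,0,0],0.1]]'
```

```text
clock: 9.75
tool_pos: [0.4643, -0.2541, 0.0981]
eef_rot: [0.996, -0.087, 0.004, 0.001]
contact_force: [0.0, -0.3, -2.0]
opening: 0.229
clock: 10.05
tool_pos: [0.4617, -0.2533, 0.0965]
eef_rot: [0.996, -0.087, 0.001, -0.0]
contact_force: [0.4, 0.4, -1.1]
opening: 0.221
```

```bash
python3 -m pendant '[[[0,0,0],[0,0.002,0.02],0.1],[[0,0,0],[0,0.002,0.035],0.1],[[0,0,0],[0,0.002,0.041],0.1],[[0,0,0],[0,0.002,0.043],0.1],[[0,0,0],[0,0.002,0.0445],0.1],[[0,0,0],[0,0.002,0.0445],0.1],[[0,0,0],[0,0.002,0.0445],0.1]]'
python3 -m pendant '[[[0,0,0],[0,0,0],0.3],[[0,0,0],[0,0,0],0.45],[[0,0,0],[0,0,0],0.5],[[0,0,0],[0,0,0],0.5],[[0,0,0],[0,0,-0.02],0.5],[[0,0,0],[0,0,-0.05],0.5],[[0,0,0],[0,0,-0.1],0.5],[[0,0,0],[0,0,-0.14],0.5],[[0,0,0],[0,0,-0.14],0.5]]'
```

```text
clock: 10.75
tool_pos: [0.461, -0.256, 0.052]
eef_rot: [0.996, -0.088, 0.001, 0.0]
contact_force: [-0.1, 1.1, 3.1]
opening: 0.227
clock: 11.65
tool_pos: [0.4633, -0.2573, 0.196]
eef_rot: [0.996, -0.088, 0.005, 0.002]
contact_force: [0.5, 0.1, 0.8]
opening: 0.5
```

```bash
python3 -m pendant '[[[0,0,-0.176],[0.2026,-0.083,0],0.7],[[0,0,-0.176],[0.2026,-0.083,0],0.7],[[0,0,-0.176],[0.2026,-0.083,0],0.7],[[0,0,-0.176],[0.2026,-0.083,0],0.7],[[0,0,-0.176],[0.2026,-0.083,0],0.7],[[0,0,-0.176],[0.2026,-0.083,0],0.7],[[0,0,-0.176],[0.2026,-0.083,0],0.7],[[0,0,-0.176],[0.2026,-0.083,0],0.7]]'
python3 - <<'E'
from plant import r;from h import *;import pickle
np.set_printoptions(precision=4,suppress=True)
c=wrist(r);s=r.snapshot("scene");d=r.snapshot("side");pickle.dump((c,s,d),open("w5.pkl","wb"));print(c["state"]["tool_pos"],c["state"]["eef_rot"])
p=proj(c,[.675,-.1665,.085]);q=proj(c,[.58,-.2277,.085]);h=proj(c,[.463,-.245,.064]);print(p,q,h)
u,v=map(int,p)
cv2.imwrite("pics/w5.png",np.hstack([crop(c["image"],max(0,u-100),max(0,v-120),200,240,2),crop(s["image"],195,210,100,120,4)]))
print(max(0,u-100),max(0,v-120))
E
```

```text
clock: 12.45
tool_pos: [0.6725, -0.211, 0.1906]
eef_rot: [1.0, -0.001, -0.001, 0.0]
contact_force: [-0.3, -0.4, 0.4]
opening: 0.698
[ 0.6725 -0.211   0.1906] [ 1.     -0.0007 -0.0013  0.0004]
[322.459  172.2784] [190.6833 259.8841] [ 81.879  268.2086]
222 52
```

View pics/w5.png

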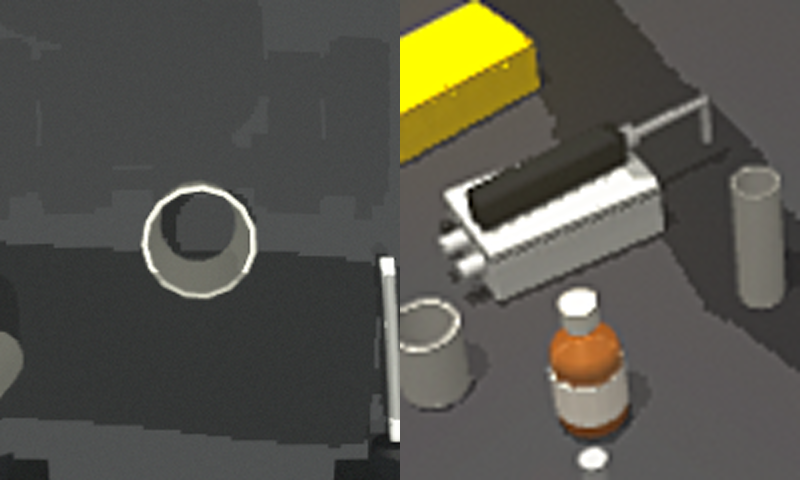

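The hook is back as it was. The shield rim centre at (322,172.5) agrees with the prediction to 0.5 px, putting it at (0.6747, -0.1666). Now grasp the sleeve near its top.

```bash
python3 -m pendant '[[[0,0,0],[0.002,-0.0445,0],0.7],[[0,0,0],[0.002,-0.0445,0.03],0.7],[[0,0,0],[0.002,-0.0445,0.06],0.7],[[0,0,0],[0.002,-0.0445,0.09],0.7],[[0,0,0],[0.002,-0.0445,0.11],0.7],[[0,0,0],[0.002,-0.0445,0.12],0.7],[[0,0,0],[0.002,-0.0445,0.126],0.7],[[0,0,0],[0.002,-0.0445,0.126],0.7],[[0,0,0],[0.002,-0.0445,0.126],0.7]]'
python3 -m pendant '[[[0,0,0],[0,0,0],0.3],[[0,0,0],[0,0,0],0.3],[[0,0,0],[0,0,0],0.3],[[0,0,0],[0,0,0],0.3],[[0,0,0],[0,0,0],0.3],[[0,0,0],[0,0,0],0.3]]' 15
```

```text
clock: 13.5
tool_pos: [0.6772, -0.1654, 0.0664]
eef_rot: [1.0, -0.0, 0.001, 0.0]
contact_force: [0.3, 0.6, 0.4]
opening: 0.699
clock: 14.1
tool_pos: [0.6766, -0.1653, 0.0656]
eef_rot: [1.0, -0.0, 0.0, 0.0]
contact_force: [0.1, 0.4, 4.1]
opening: 0.428
```

Opening is 0.428, or 37.7 mm, so the sleeve is held. Lift and carry it to just short of the tube for a look.

```bash
python3 -m pendant '[[[0,0,0],[0,0,-0.03],0.3],[[0,0,0],[0,0,-0.07],0.3],[[0,0,0],[0,0,-0.11],0.3],[[0,0,0],[-0.089,-0.18,-0.13],0.3],[[0,0,0],[-0.089,-0.18,-0.13],0.3],[[0,0,0],[-0.089,-0.18,-0.13],0.3],[[0,0,0],[-0.089,-0.18,-0.13],0.3],[[0,0,0],[-0.089,-0.18,-0.13],0.3],[[0,0,0],[-0.089,-0.18,-0.13],0.3],[[0,0,0],[-0.089,-0.18,-0.13],0.3]]'
python3 -m pendant '[[[0,0,0],[0,0,0],0.3],[[0,0,0],[0,0,0],0.3]]'
python3 - <<'E'
from plant import r;from h import *;import pickle
np.set_printoptions(precision=4,suppress=True)
c=wrist(r);s=r.snapshot("scene");d=r.snapshot("side");pickle.dump((c,s,d),open("w6.pkl","wb"));print(c["state"]["tool_pos"],c["state"]["eef_rot"],c["state"]["opening"])
print(proj(c,[.5875,.105,.102]),proj(s,[.5875,.105,.102]),proj(d,[.5875,.105,.102]))
cv2.imwrite("pics/w6.png",crop(c["image"],160,0,320,280,2.5)[:600])
E
```

```text
clock: 15.1
tool_pos: [0.5879, 0.0133, 0.195]
eef_rot: [1.0, -0.001, 0.0, 0.001]
contact_force: [0.7, 0.3, -0.9]
opening: 0.428
clock: 15.3
tool_pos: [0.5878, 0.0132, 0.1949]
eef_rot: [1.0, -0.001, -0.0, 0.0]
contact_force: [1.0, -0.7, -1.9]
opening: 0.429
[0.5878 0.0132 0.1949] [ 1.     -0.0013 -0.      0.0003] 0.42904864015868505
[317.5317  98.3615] [371.4038 186.9995] [316.0661 191.262 ]
```

View pics/w6.png

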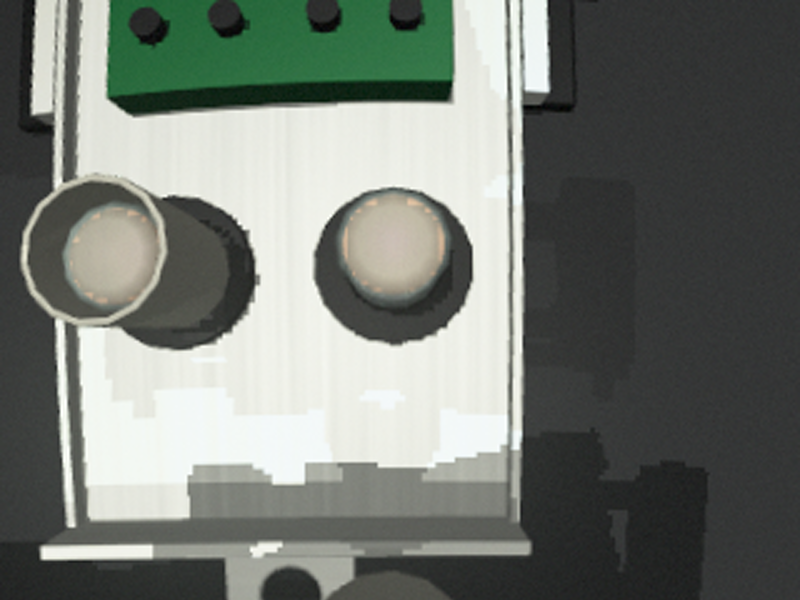

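```bash
python3 - <<'E'
from h import *;import pickle
np.set_printoptions(precision=4,suppress=True)
c,s,d=pickle.load(open("w6.pkl","rb"));k=2.5
P=lambda u,v,z:plane(c,(u/k+160,v/k),z)[:2]
print("socket edges L R top bot",*[P(*q,.030) for q in((314,266),(473,266),(394,189),(394,344))])
print("glass",[P(392.5,249,z) for z in(.088,.092,.096)])
print("t2 rim",[P(*q,.115) for q in((21,250),(167,250),(94,175),(94,326))])
# sleeve far edge
g=c["image"].astype(int)
print("sleeve edge y",P(390,571,.1294))
# socket fit by mask
im=c["image"][60:145,270:365].max(2);m=(im<75).astype(np.uint8)
ct,_=cv2.findContours(m,cv2.RETR_EXTERNAL,cv2.CHAIN_APPROX_NONE);b=max(ct,key=cv2.contourArea)
p=b[:,0]+[270,60];print(cv2.boundingRect(p),[plane(c,q,.03)[:2] for q in [(p[:,0].min(),106),(p[:,0].max()+1,106)]])
print(proj(c,[.5875,.105,.03]))
E
```

```text
socket edges L R top bot [0.562  0.1058] [0.613  0.1057] [0.5877 0.131 ] [0.5876 0.0801]
glass [array([0.5872, 0.1056]), array([0.5872, 0.1052]), array([0.5872, 0.1048])]
t2 rim [array([0.497 , 0.1075]), array([0.5343, 0.1045]), array([0.5161, 0.1243]), array([0.5157, 0.0872])]
sleeve edge y [0.5864 0.0299]
(287, 79, 62, 58) [array([0.5631, 0.1061]), array([0.6128, 0.1061])]
[317.4151 107.053 ]
```

```bash
python3 - <<'E'
from h import *;import pickle
from scipy.optimize import least_squares
np.set_printoptions(precision=4,suppress=True)
c,s,d=pickle.load(open("w6.pkl","rb"))
g=cv2.GaussianBlur(c["image"],(3,3),0).mean(2);z=.1293
pts=[]
for a in np.radians(np.arange(20,161,5)):
    rr=np.arange(.015,.024,.0002)
    uv=np.array([proj(c,[.5875+q*np.cos(a),.0115+q*np.sin(a),z]) for q in rr]).astype(np.float32)
    v=cv2.remap(g.astype(np.float32),uv[:,0].reshape(1,-1),uv[:,1].reshape(1,-1),cv2.INTER_LINEAR)[0]
    dv=np.abs(v[4:]-v[:-4]);i=dv.argmax();pts.append((np.degrees(a),rr[i+2],dv[i],.5875+rr[i+2]*np.cos(a),.0115+rr[i+2]*np.sin(a)))
pts=np.array(pts);print(pts[:,:3].T)
f=least_squares(lambda x:np.hypot(pts[:,3]-x[0],pts[:,4]-x[1])-.019,[.5875,.0115],loss="soft_l1",f_scale=.0005);print(f.x)
E
```

```text
[[ 20.      25.      30.      35.      40.      45.      50.      55.
   60.      65.      70.      75.      80.      85.      90.      95.
  100.     105.     110.     115.     120.     125.     130.     135.
  140.     145.     150.     155.     160.    ]
 [  0.017    0.0168   0.0168   0.0172   0.0174   0.0174   0.0174   0.0174
    0.0176   0.0178   0.0234   0.023    0.0226   0.0224   0.022    0.022
    0.0222   0.0226   0.0234   0.0222   0.0196   0.0194   0.0194   0.0198
    0.02     0.0212   0.0206   0.0206   0.0218]
 [ 17.5726  17.8005  17.194   17.4492  17.7083  18.151   17.4635  18.6608
   18.3245  17.584   50.7956  55.6615  58.2591  51.9401  33.2826  34.6471
   36.5885  34.5     49.6826  25.5911  37.7031  47.6908  49.211   43.6061
   40.4251  39.0872  22.1745  18.248   19.5514]]
[0.5851 0.0128]
```

Seen in the same camera, the sleeve centre is at (0.586, 0.011) and the tube axis at (0.5875, 0.1055). So I shift by (+1.5, +94.5) mm.

```bash
python3 -m pendant '[[[0,0,0],[0.0015,-0.04,0],0.3],[[0,0,0],[0.0015,-0.07,0],0.3],[[0,0,0],[0.0015,-0.09,0],0.3],[[0,0,0],[0.0015,-0.0945,0],0.3],[[0,0,0],[0.0015,-0.0945,0],0.3],[[0,0,0],[0.0015,-0.0945,0],0.3],[[0,0,0],[0.0015,-0.0945,0],0.3]]'
python3 - <<'E'
from plant import r;from h import *;import pickle
np.set_printoptions(precision=4,suppress=True)
s=r.snapshot("scene");d=r.snapshot("side");print(r.get_state()["tool_pos"])
p=proj(s,[.589,.106,.115]);q=proj(d,[.589,.106,.115]);print(p,q)
pickle.dump((s,d),open("w7.pkl","wb"))
(a,b),(e,f)=p.astype(int),q.astype(int)
cv2.imwrite("pics/w7.png",np.hstack([crop(s["image"],a-40,b-45,80,90,5),crop(d["image"],e-40,f-45,80,90,5)]))
print(a-40,b-45,e-40,f-45)
E
```

```text
clock: 16.15
tool_pos: [0.5891, 0.107, 0.1952]
eef_rot: [1.0, -0.001, -0.0, 0.001]
contact_force: [0.1, -0.3, -1.3]
opening: 0.427
[0.5891 0.1077 0.1952]
[372.4767 182.7827] [316.2435 187.6911]
332 137 276 142
```

View pics/w7.png

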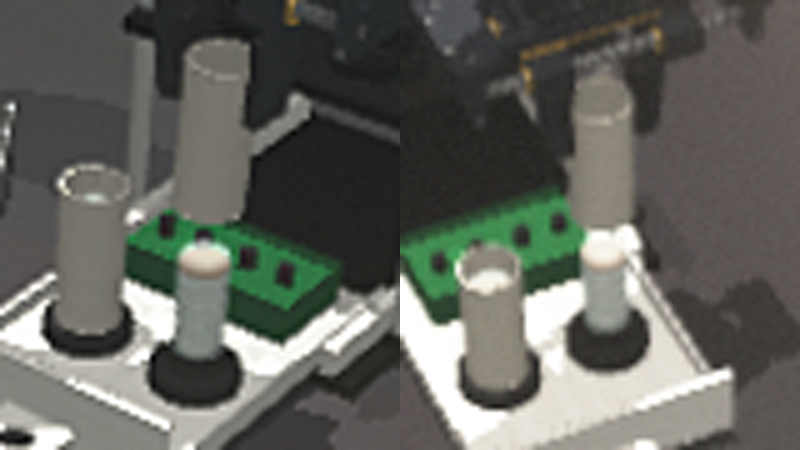

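The sleeve hangs over the bare tube. By eye it may sit a few mm too far +y, so I'll measure that sub-pixel with row scans.

```bash
python3 - <<'E'
from h import *;import pickle
np.set_printoptions(precision=2,suppress=True,linewidth=150)
s,d=pickle.load(open("w7.pkl","rb"))
def scan(c,name,X,zs,r):
    g=cv2.GaussianBlur(c["image"],(1,5),0).astype(float)
    for z in zs:
        p=proj(c,[*X,z]);depth=((c["R"]@[*X,z])+c["t"])[2];w=r*c["mtx"][0,0]/depth
        y=int(round(p[1]))
        row=g[y];x=np.arange(640)
        gr=np.abs(row[2:]-row[:-2]).sum(1);gr=np.r_[0,gr,0]
        def ed(x0):
            i=np.arange(int(round(x0-2.5)),int(round(x0+2.5))+1);q=gr[i]**2;return (i*q).sum()/q.sum()
        L,R=ed(p[0]-w),ed(p[0]+w);print(name,z,"pred",p[0],w,"mid",(L+R)/2,"halfw",(R-L)/2,"diff px",(L+R)/2-p[0],"mm/px",depth/c["mtx"][0,0]*1e3)
for c,n in((s,"scene"),(d,"side")):
    scan(c,n+" sleeve",(.5876,.1055),(.14,.15,.16,.17,.18,.19),.019)
    scan(c,n+" glass",(.5875,.1055),(.05,.06,.07,.08,.085),.01475)
    scan(c,n+" t2",(.5155,.1055),(.05,.06,.07,.08,.09,.1),.019)
E
```

```text
scene sleeve 0.14 pred 372.6533502917014 7.429686509970331 mid 372.759537406831 halfw 8.159812655613536 diff px 0.10618711512961454 mm/px 2.557308437509818
scene sleeve 0.15 pred 372.9525231092037 7.468662967032107 mid 373.74772868538946 halfw 7.637075117532476 diff px 0.795205576185765 mm/px 2.5439626990626154
scene sleeve 0.16 pred 373.25485142770447 7.508050525109676 mid 374.41366694465944 halfw 7.72255169487849 diff px 1.1588155169549736 mm/px 2.5306169606154127
scene sleeve 0.17 pred 373.5603854354677 7.547855722767396 mid 374.82827619475177 halfw 7.456682604903875 diff px 1.2678907592840574 mm/px 2.5172712221682096
scene sleeve 0.18 pred 373.86917639075665 7.588085237969895 mid 373.9143613107363 halfw 6.4427325891951455 diff px 0.04518491997964702 mm/px 2.503925483721007
scene sleeve 0.19 pred 374.18127665050133 7.628745891816934 mid 374.0818816069989 halfw 6.262284891748919 diff px -0.09939504350245443 mm/px 2.4905797452738043
scene glass 0.05 pred 370.06410250538005 5.508811828612431 mid 370.8932882959089 halfw 5.316877200497288 diff px 0.829185790528868 mm/px 2.6775283779688
[... 3490 characters left out ...]
018463536898 halfw 6.124239259389981 diff px 0.3120077103285439 mm/px 2.9604396793194527
side t2 0.07 pred 294.07493974018644 6.4473715860320535 mid 293.56313163030416 halfw 6.950205890493976 diff px -0.5118081098822813 mm/px 2.946937328874089
side t2 0.08 pred 293.85806251444967 6.477048286298548 mid 293.9647861498514 halfw 6.470357060940046 diff px 0.10672363540174956 mm/px 2.933434978428726
side t2 0.09 pred 293.63917952167736 6.506999448518872 mid 294.0293915441439 halfw 6.437566940541387 diff px 0.3902120224665282 mm/px 2.9199326279833624
side t2 0.1 pred 293.418262807403 6.537228897881791 mid 293.4680628610621 halfw 5.572227340335104 diff px 0.04980005365911211 mm/px 2.9064302775379987
```

Sleeve and tube agree to within about 1 mm in both fixed views. I'll descend gently and watch the forces.

```bash
python3 -m pendant '[[[0,0,0],[0,0,0.01],0.3],[[0,0,0],[0,0,0.02],0.3],[[0,0,0],[0,0,0.026],0.3],[[0,0,0],[0,0,0.029],0.3],[[0,0,0],[0,0,0.032],0.3],[[0,0,0],[0,0,0.035],0.3],[[0,0,0],[0,0,0.035],0.3]]'
python3 -m pendant '[[[0,0,0],[0,0,0.003],0.3],[[0,0,0],[0,0,0.006],0.3],[[0,0,0],[0,0,0.009],0.3],[[0,0,0],[0,0,0.012],0.3],[[0,0,0],[0,0,0.012],0.3]]'
```

```text
clock: 16.95
tool_pos: [0.5888, 0.1093, 0.1599]
eef_rot: [1.0, 0.0, -0.0, 0.0]
contact_force: [0.6, -0.2, -0.7]
opening: 0.426
clock: 17.45
tool_pos: [0.5887, 0.1092, 0.1477]
eef_rot: [1.0, 0.0, -0.0, 0.0]
contact_force: [-0.3, -0.7, -1.7]
opening: 0.429
```

```bash
python3 -m pendant '[[[0,0,0],[0,0.001,0.004],0.3],[[0,0,0],[0,0.001,0.008],0.3],[[0,0,0],[0,0.001,0.012],0.3],[[0,0,0],[0,0.001,0.016],0.3],[[0,0,0],[0,0.001,0.02],0.3],[[0,0,0],[0,0.001,0.024],0.3],[[0,0,0],[0,0.001,0.028],0.3],[[0,0,0],[0,0.001,0.03],0.3],[[0,0,0],[0,0.001,0.03],0.3]]'
python3 -m pendant '[[[0,0,0],[0,0,0.002],0.3],[[0,0,0],[0,0,0.004],0.3],[[0,0,0],[0,0,0.006],0.3],[[0,0,0],[0,0,0.008],0.3],[[0,0,0],[0,0,0.01],0.3],[[0,0,0],[0,0,0.01],0.3]]'
```

```text
clock: 18.35
tool_pos: [0.5888, 0.1083, 0.1179]
eef_rot: [1.0, 0.0, -0.0, 0.0]
contact_force: [-1.0, -0.3, -2.0]
opening: 0.431
clock: 18.95
tool_pos: [0.5888, 0.1083, 0.1079]
eef_rot: [1.0, 0.0, -0.0, 0.0]
contact_force: [-0.1, 0.7, -1.8]
opening: 0.428
```

```bash
python3 -m pendant '[[[0,0,0],[0,0,0.0015],0.3],[[0,0,0],[0,0,0.003],0.3],[[0,0,0],[0,0,0.0045],0.3],[[0,0,0],[0,0,0.006],0.3],[[0,0,0],[0,0,0.006],0.3]]'
python3 -m pendant '[[[0,0,0],[0,0,0.0015],0.3],[[0,0,0],[0,0,0.003],0.3],[[0,0,0],[0,0,0.004],0.3],[[0,0,0],[0,0,0.005],0.3],[[0,0,0],[0,0,0.005],0.3]]'
python3 -m pendant '[[[0,0,0],[0,0,0.0007],0.3],[[0,0,0],[0,0,0.0013],0.3],[[0,0,0],[0,0,0.002],0.3],[[0,0,0],[0,0,0.002],0.3]]'
```

```text
clock: 19.45
tool_pos: [0.5888, 0.1082, 0.102]
eef_rot: [1.0, 0.0, -0.0, 0.0]
contact_force: [0.1, 0.9, -1.2]
opening: 0.432
clock: 19.95
tool_pos: [0.5889, 0.1083, 0.0971]
eef_rot: [1.0, -0.0, -0.0, 0.0]
contact_force: [0.0, 0.4, -1.6]
opening: 0.431
clock: 20.35
tool_pos: [0.5891, 0.1084, 0.0956]
eef_rot: [1.0, -0.0, 0.0, -0.0]
contact_force: [-1.7, 0.2, 2.9]
opening: 0.43
```

The sleeve touches down at TCP z 0.0956, exactly the expected seating height, with about 5 N. Release by a small opening and rise.

```bash
python3 -m pendant '[[[0,0,0],[0,0,0],0.48],[[0,0,0],[0,0,0],0.54],[[0,0,0],[0,0,0],0.56],[[0,0,0],[0,0,0],0.56],[[0,0,0],[0,0,-0.01],0.56],[[0,0,0],[0,0,-0.03],0.56],[[0,0,0],[0,0,-0.06],0.56],[[0,0,0],[0,0,-0.1],0.56],[[0,0,0],[0,0,-0.1],0.56],[[0,0,0],[0,0,-0.1],0.56]]'
python3 - <<'E'
from plant import r;from h import *;import pickle
np.set_printoptions(precision=4,suppress=True)
c=wrist(r);s=r.snapshot("scene");d=r.snapshot("side");pickle.dump((c,s,d),open("w8.pkl","wb"));print(c["state"])
E
```

```text
clock: 21.35
tool_pos: [0.5896, 0.1084, 0.1967]
eef_rot: [1.0, -0.0, 0.001, -0.0]
contact_force: [-1.6, -0.8, -0.5]
opening: 0.558
{'clock': 21.35, 'q': array([-0.1614,  0.7154, -0.17  ,  1.6995,  0.1659,  0.7381, -0.4133]), 'qd': array([-0.0036,  0.0407,  0.0049,  0.034 ,  0.0016, -0.0049, -0.0012]), 'joint_torque': array([  0.0141, -53.6207,  -1.0565, -13.9502,  -0.0507,  -0.0492,
         0.0046]), 'tool_pos': array([0.5896, 0.1084, 0.1967]), 'eef_rot': array([ 1.    , -0.0001,  0.0013, -0.0003]), 'contact_force': array([-1.5843, -0.8339, -0.4701]), 'moment': array([-0.0316, -0.0228, -0.0069]), 'opening': 0.5579052752769719}
```

Released. Now close the gripper, move in front of the panel, and tilt it so the body leans away from the deck.

```bash
python3 -m pendant '[[[0,0,0],[-0.01,0.05,0],0.56],[[0,0,0],[-0.038,0.1,0],0.2],[[0.12,0,0],[-0.038,0.15,0],0],[[0.24,0,0],[-0.038,0.168,0],0],[[0.35,0,0],[-0.038,0.168,0],0],[[0.35,0,0],[-0.038,0.168,0],0],[[0.35,0,0],[-0.038,0.168,0],0],[[0.35,0,0],[-0.038,0.168,0],0],[[0.35,0,0],[-0.038,0.168,0],0]]'
python3 - <<'E'
from plant import r
from h import *
s=r.get_state();R=Ro.from_quat(s["eef_rot"]).as_matrix()
print(s["tool_pos"],R[:,2],"down shift",R.T@(np.array([.5515,-.05,.0495])-s["tool_pos"]),"unit +y",R.T@[0,1,0])
E
```

```text
clock: 22.4
tool_pos: [0.551, -0.0565, 0.1955]
eef_rot: [0.985, 0.003, -0.0, -0.174]
contact_force: [-1.2, 0.3, -0.2]
opening: 0.005
[ 0.55098481 -0.05650296  0.19545334] [-0.00184385  0.3429061  -0.93936788] down shift [0.00054561 0.04394309 0.13933284] unit +y [ 0.00547418 -0.93935374  0.3429061 ]
```

```bash
python3 -m pendant '[[[0,0,0],[0,0.012,0.04],0],[[0,0,0],[0,0.025,0.08],0],[[0,0,0],[0,0.035,0.11],0],[[0,0,0],[0,0.041,0.13],0],[[0,0,0],[0,0.044,0.139],0],[[0,0,0],[0,0.044,0.139],0],[[0,0,0],[0,0.044,0.139],0]]'
python3 -m pendant '[[[0,0,0],[0,-0.019,0.007],0],[[0,0,0],[0,-0.038,0.0139],0],[[0,0,0],[0,-0.0437,0.016],0],[[0,0,0],[0,-0.0475,0.0173],0],[[0,0,0],[0,-0.0513,0.0187],0],[[0,0,0],[0,-0.055,0.02],0],[[0,0,0],[0,-0.0587,0.0214],0],[[0,0,0],[0,-0.0587,0.0214],0]]'
```

```text
clock: 23.1
tool_pos: [0.5518, -0.0525, 0.0506]
eef_rot: [0.985, 0.001, 0.001, -0.174]
contact_force: [-0.0, 0.2, 0.1]
opening: 0.004
clock: 23.9
tool_pos: [0.5512, 0.0088, 0.0496]
eef_rot: [0.985, -0.0, 0.0, -0.174]
contact_force: [0.6, -0.6, 0.9]
opening: 0.004
```

```bash
python3 -m pendant '[[[0,0,0],[0,-0.0056,0.0021],0],[[0,0,0],[0,-0.0113,0.0041],0],[[0,0,0],[0,-0.0169,0.0062],0],[[0,0,0],[0,-0.0226,0.0082],0],[[0,0,0],[0,-0.0282,0.0103],0],[[0,0,0],[0,-0.0338,0.0123],0],[[0,0,0],[0,-0.0395,0.0144],0],[[0,0,0],[0,-0.0451,0.0165],0],[[0,0,0],[0,-0.0507,0.0185],0],[[0,0,0],[0,-0.0564,0.0206],0]]'
python3 - <<'E'
from plant import r;from h import *;import pickle
c=wrist(r);d=r.snapshot("side");pickle.dump((c,d),open("w9.pkl","wb"));print(c["state"]["tool_pos"])
for z in(.06,.09,.115):print(proj(d,[.5875,.165,z]))
cv2.imwrite("pics/w9.png",np.hstack([crop(c["image"],140,0,400,480,1.25),crop(d["image"],250,130,120,240,2.5)]))
E
```

```text
clock: 24.9
tool_pos: [0.551, 0.0696, 0.0496]
eef_rot: [0.985, -0.0, 0.0, -0.174]
contact_force: [0.8, -2.2, -0.3]
opening: 0.006
[0.55096203 0.06958583 0.04955086]
[308.50370686 188.76084435]
[308.06481955 181.58049241]
[307.68997561 175.44791284]
```

View pics/w9.png

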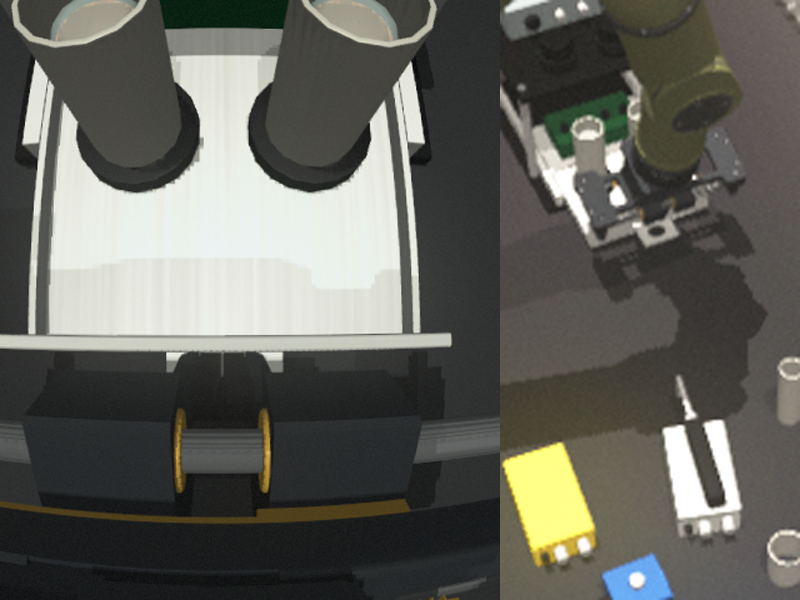

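Both shields now look alike, each seated on its socket at the same height. The fingers are centred on the panel above the lug, and the hook is in place. Keep pushing.

```bash
python3 -m pendant '[[[0,0,0],[0,-0.0056,0.0021],0],[[0,0,0],[0,-0.0113,0.0041],0],[[0,0,0],[0,-0.0169,0.0062],0],[[0,0,0],[0,-0.0226,0.0082],0],[[0,0,0],[0,-0.0282,0.0103],0],[[0,0,0],[0,-0.0338,0.0123],0],[[0,0,0],[0,-0.0395,0.0144],0],[[0,0,0],[0,-0.0451,0.0165],0],[[0,0,0],[0,-0.0507,0.0185],0],[[0,0,0],[0,-0.0564,0.0206],0]]'
python3 -m pendant '[[[0,0,0],[0,-0.0038,0.0014],0],[[0,0,0],[0,-0.0075,0.0027],0],[[0,0,0],[0,-0.0113,0.0041],0],[[0,0,0],[0,-0.0141,0.0051],0],[[0,0,0],[0,-0.0141,0.0051],0]]'
python3 -m pendant '[[[0,0,0],[0,-0.002,0.0007],0],[[0,0,0],[0,-0.0038,0.0014],0],[[0,0,0],[0,-0.0056,0.0021],0],[[0,0,0],[0,-0.0056,0.0021],0]]'
```

```text
clock: 26.0
tool_pos: [0.5506, 0.1297, 0.0495]
eef_rot: [0.985, 0.0, -0.0, -0.174]
contact_force: [-1.1, -3.3, 1.7]
opening: 0.006
clock: 26.5
tool_pos: [0.5511, 0.1451, 0.0497]
eef_rot: [0.985, 0.0, 0.0, -0.174]
contact_force: [-0.0, -1.0, -0.8]
opening: 0.005
clock: 26.9
tool_pos: [0.5513, 0.1506, 0.0497]
eef_rot: [0.985, 0.0, 0.0, -0.174]
contact_force: [-0.4, -2.5, 0.7]
opening: 0.005
```

```bash
python3 -m pendant '[[[0,0,0],[0,-0.002,0.0007],0],[[0,0,0],[0,-0.0038,0.0014],0],[[0,0,0],[0,-0.0038,0.0014],0]]'
python3 -m pendant '[[[0,0,0],[0,-0.002,0.0007],0],[[0,0,0],[0,-0.0038,0.0014],0],[[0,0,0],[0,-0.0038,0.0014],0]]'
python3 -m pendant '[[[0,0,0],[0,-0.001,0.0004],0],[[0,0,0],[0,-0.002,0.0007],0],[[0,0,0],[0,-0.0028,0.001],0],[[0,0,0],[0,-0.0028,0.001],0]]'
```

```text
clock: 27.2
tool_pos: [0.5513, 0.1548, 0.0497]
eef_rot: [0.985, 0.0, 0.0, -0.174]
contact_force: [-0.5, -1.0, 0.5]
opening: 0.006
clock: 27.5
tool_pos: [0.5513, 0.1558, 0.0494]
eef_rot: [0.985, -0.001, 0.0, -0.173]
contact_force: [-1.3, -8.4, 5.5]
opening: 0.007
clock: 27.9
tool_pos: [0.5512, 0.1561, 0.0493]
eef_rot: [0.985, -0.002, 0.0, -0.171]
contact_force: [-2.1, -13.8, 10.0]
opening: 0.006
```

The force jumps to 14 N at y 0.156, so the tray is home. Back off and check.

```bash
python3 -m pendant '[[[0,0,0],[0,0.009,-0.0034],0],[[0,0,0],[0,0.028,-0.0103],0],[[0,0,0],[0,0.056,-0.0206],0],[[0,0,0],[0,0.085,-0.031],0],[[0,0,0],[0,0.085,-0.06],0],[[0,0,0],[0,0.085,-0.1],0],[[0,0,0],[0,0.085,-0.14],0],[[0,0,0],[0,0.085,-0.14],0],[[0,0,0],[0,0.085,-0.14],0]]'
python3 - <<'E'
from plant import r;from h import *
np.set_printoptions(precision=4,suppress=True)
c=wrist(r);s=r.snapshot("scene");d=r.snapshot("side");print(c["state"]["tool_pos"],c["state"]["contact_force"])
cv2.imwrite("pics/w10.png",np.hstack([crop(c["image"],120,0,400,300,1),crop(s["image"],195,140,250,150,1.6)]) if 0 else cv2.resize(s["image"][...,::-1],(800,600)))
# lug: bright contour around hole at wrist -> hole as inner contour
for n,k in(("scene",s),("wrist",c)):
    m=(k["image"].min(2)>110).astype(np.uint8);p=proj(k,[.5515,.1445,.028])
    ct,h=cv2.findContours(m,cv2.RETR_CCOMP,cv2.CHAIN_APPROX_NONE)
    for i,q in enumerate(ct):
        if h[0][i][3]>=0 and len(q)>5:
            x=q[:,0].mean(0)
            if np.hypot(*(x-p))<25:print(n,"hole",x,"pred",p,plane(k,x,.028),cv2.contourArea(q))
E
```

```text
clock: 28.8
tool_pos: [0.5516, 0.0339, 0.1526]
eef_rot: [0.985, 0.0, 0.001, -0.174]
contact_force: [-0.6, -0.0, -0.2]
opening: 0.007
[0.5516 0.0339 0.1526] [-0.6305 -0.0023 -0.2084]
scene hole [367.7333 199.2   ] pred [366.779  199.1345] [0.5537 0.1459 0.028 ] 20.5
scene hole [388.5 194. ] pred [366.779  199.1345] [0.584  0.2054 0.028 ] 4.0
scene hole [376.5 189. ] pred [366.779  199.1345] [0.5431 0.2054 0.028 ] 4.0
scene hole [371.5 187. ] pred [366.779  199.1345] [0.526  0.2051 0.028 ] 4.0
scene hole [354.5 180. ] pred [366.779  199.1345] [0.4654 0.2047 0.028 ] 4.0
wrist hole [319.7273 155.8182] pred [317.7968 145.2969] [0.553  0.1358 0.028 ] 9.5
wrist hole [324.2857 153.2857] pred [317.7968 145.2969] [0.5565 0.1379 0.028 ] 5.5
wrist hole [326.2857 151.2857] pred [317.7968 145.2969] [0.5581 0.1396 0.028 ] 5.5
wrist hole [316.4795 143.2192] pred [317.7968 145.2969] [0.5505 0.1462 0.028 ] 309.5
```

```bash
python3 -c "
from plant import r
print(r.finish_job())"
```

```text
the job is handed in; nothing more can be done
None
```

The job is done and handed in at about 29 s of the 72 s allowed. No verdict came back.

- **Tray out:** I pulled the tray with the hook until it hit its stop, where the force rose to 18 N with no further motion. The hook then went back on the aluminium module where it had been, which later pictures confirmed.
- **Shield on:** I took the tall 38 mm sleeve and slid it down over the bare tube with no noticeable contact force. It touched down at the expected socket height with about 5 N. After release, a picture showed both shields seated at the same height.
- **Tray home:** I pushed the panel with closed fingers until the force rose to about 14 N at the inner stop. Afterwards the finger hole measured y ≈ 0.146 m (wrist and scene cameras agree), a travel of 0.151 m against the nominal 0.15 m.

**Limits of the checks:**
- The wrist camera read about 2 mm low in x on the sleeve. I avoided this by comparing sleeve and tube in the same camera.
- The final scene picture could not be viewed because the picture limit was reached. The home position therefore rests on force and measured pixels. The seated shield was last seen with the tray part-way in.

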